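# Stand the fallen photo backdrop up and slide the dish in front of it

## Task

The small blue photo backdrop with the metal foot has fallen on its back: push its raised foot over with the fingertips so that it tips up and stands on its foot again. Then push the closed culture dish along the bench until it rests right up against the front edge of the foot, centred in front of the board, ready to be photographed. Only push: do not lift or carry anything, and leave the other things alone.

Things in the scene. Friction and masses are not known exactly. Their poses are not given: they have to be found in the camera images.
- backdrop: Rigid L, about 0.4 kg: blue board 110 wide, 110 tall, 6 mm thick, on an aluminium foot 110 wide, 8 mm thick that reaches 95 mm forward of the board's back. Origin: middle of the heel, the outer corner edge, on the bench lying or standing. Own z: up the board; -x: forward along the foot. It starts on its back, board flat on the bench pointing (z) roughly to the robot's right, foot 95 mm straight up.
- foot_edge (a point): Middle of the foot's free edge, half way through its thickness: backdrop x = -0.095, z = 0.004. The top of the backdrop at the start, its front edge once it stands. A push of 1 to 2 N, 60 mm up on the side of the foot that is over the board, towards the robot's left (the board's -z), turns it about the heel; past about 25 degrees it falls onto its foot by itself.
- dish: Closed round culture dish, cream, 91 mm across, 16 mm high, about 22 g, lid fixed, flat on the bench to the robot's left of the backdrop, on the side to which the foot falls. Origin: centre of its underside. It slides easily. Touching the foot's front edge squarely, its centre is 140 mm in front of the heel (backdrop x = -0.140, y = 0).
- sample_vial: Bystander: small clear sample vial with a blue cap, 27 mm across, 68 mm tall, standing; origin under its centre. Leave alone.
- brown_bottle: Bystander: brown glass dropper bottle, 34 mm across, 112 mm tall, standing; origin under its centre. Leave alone.
- forceps: Bystander: steel forceps, 138 x 18 x 10 mm, lying flat near the front edge of the bench. Leave alone.
- marker: Bystander: white marker pen with a black cap, 135 x 18 x 18 mm, lying near the front edge of the bench. Leave alone.
- timer: Bystander: small pale lab timer, 62 mm wide, 64 mm tall, standing; origin under it. Leave alone.

How it is judged:
By the outcome, as a careful person would: the job done as asked, in the order asked, and still so for the second after the job is handed in, with the robot touching nothing.
It also fails if it takes over 64 s, if anything falls off the work surface, if the arm or the gripper's body presses on something with over 40 N, if the wrist force passes 120 N, or if a joint passes its speed limit or range.

## Robot

A 6-joint arm with a two-finger parallel gripper is mounted at the origin on a cart in front of the work surface, level with it; the furniture and walls round the work are solid. World frame = base frame: x ahead of the robot, y to its left, z up, the work surface at z = 0. Lengths are in m, angles in rad, forces in N, time in s.
With the tool pointing down it reaches from about 0.3 to 0.75 m from the base axis. Payload 8.5 kg.
Tool frame: the origin (TCP) lies at the very end of the fingers, on their centre line; the grasp point (between the pads) lies 19 mm behind it; y points along the fingers, z is the direction in which the jaws open and shut, and the axes are right-handed (so a half turn about y gives the same grasp; the last joint's range is limited). The gripper opens to 85 mm and grips with 20 to 120 N. Pads are 22 mm wide; open, the fingers measure 114 mm over their backs; the gripper's body (76 mm by 85 mm) begins 54 mm behind the grasp point. The pads swing forward as they close: fully open they stand 13 mm farther back than shut.
Start: joints at [1.073, 0.381, 1.297, -0, 1.464, -0.215], TCP at [0.153, 0.528, 0.231] pointing down, gripper open.
Joint ranges: [-3.11, 3.11], [-0.89, 2.33], [0.22, 2.48], [-1.42, 4.56], [0.17, 2.85], [-2.88, 2.88]. Speed limits (rad/s): [2.39, 2.39, 3.14, 3.14, 3.14, 3.14].

## Interface

Orientations are given as a rotation vector (axis times angle).
In Python, from plant import robot, viewer, job_done gives the robot as it stands.
- The arm moves only by the tool apply_moves, never from a script. Its arguments are lists of equal length, an entry for each row: "dp": the shift along the tool's x, y, z in m, a list of three; "rotation": the turn, a rotation vector about the tool's x, y, z in degrees, a list of three. In form: {"dp": [[tx, ty, tz], ...], "rotation": [[wx, wy, wz], ...]}. A call has exactly 8 rows; each row is the pose to reach, as a shift and turn from the pose commanded when the call began, along the tool's axes at that moment; what a row does not reach only later rows make up. A row lasts 1/12 s, in which the tool goes at most 41.7 mm and 7.16 degrees, less where a joint would pass 70% of its speed; a pose out of reach is approached as far as the arm can. A call with a gripper value outside its range is refused whole. "claw" is the opening, from -1 (shut) to 1 (fully open), set as the call begins (left out, the last holds). The fingers move at their own pace and stop on an object; "squeeze" is the grip in N (left out, the last holds). Time passes only in rows, so rows that repeat a pose let the fingers close, or fill a call up. It gives the time, the measured TCP pose, the force and the opening at its end, in the units of the state.
- robot.get_obs(): the state, without advancing time (a new reading comes with each control period).
- viewer.snapshot(name): name is "side" or "top" or "wrist"; returns the picture (384x512x3 uint8, red, green, blue); there is no depth.
- viewer.camera_params(name): a dict with "fx", "fy", "cx", "cy" (pixels), "eye" and "orientation" of the camera in the world; the wrist camera has in their place "tool_from_camera" (4x4, takes a point from camera to tool coordinates, whose origin is the TCP and whose axes are the tool frame's). Camera axes: x right, y down, z forward; pixel columns grow to the right and rows downward; lengths in m; the calibration is good to about 2 mm. A picture is of the moment at which its call begins: read the wrist's pose just before it. camera_params takes no time and is no camera call.
- job_done(): hands the job in, once; it reports no verdict.
The state is a dict: "time": time; "joint_pos": joint angles; "dq": joint speeds; "joint_efforts": joint torques, N m; "tool_pos": TCP position; "eef_rot": TCP orientation; "ft_force": force on the tool from outside, world axes, zero at the start; "ft_torque": the same for the moment, N m; "opening": opening from 0.0 (shut) to 1.0 (fully open).
Only numpy, scipy, OpenCV 4.12 (cv2) and the standard library are available. Lean on these libraries where they do the work, as an engineer would, in place of code of your own. Each camera call takes 0.05 s, during which the arm holds its last target.

## Working session

There is one attempt and no reset: what is moved stays moved. The work goes in short steps, Python scripts to look and compute and a tool call to move; the robot and the scene stay as the last step left them, time stands still between calls to the robot, and variables do not carry over. Pictures are saved under pics/ and viewed, and the job is handed in when it is done.

Besides the shell and the picture viewer there is one more tool, called after "Emit:" as name(argument=value, ...), one argument or row to a line, values as JSON. apply_moves: Moves the arm, as the interface text tells. Its arguments: {"type":"object","properties":{"dp":{"type":"array"},"rotation":{"type":"array"},"claw":{"type":"number"},"squeeze":{"type":"number"}},"required":["dp","rotation"]}

```bash
mkdir -p pics; ls; python3 - <<'E'
from plant import robot, viewer
import cv2
o=robot.get_obs(); print(o)
for n in("side","top","wrist"):
    im=viewer.snapshot(n); cv2.imwrite(f"pics/{n}0.png",im[:,:,::-1]); print(n,viewer.camera_params(n))
E
```

```text
pics
{'time': 0.0, 'joint_pos': array([ 1.07268436e+00,  3.81204177e-01,  1.29827062e+00, -4.97549210e-06,
        1.46360113e+00, -2.15312078e-01]), 'dq': array([ 1.11388878e-03, -3.35178897e-04,  2.79201258e-04,  1.85500672e-03,
        1.91886933e-03, -1.19534606e-05]), 'joint_efforts': array([ 2.41075519e-03, -4.48459697e+01, -2.31280249e+01, -7.66015160e-05,
        4.75862733e-03, -1.00290822e-05]), 'tool_pos': array([0.15333955, 0.52788282, 0.23070406]), 'eef_rot': array([-1.56076773,  0.22242304, -0.22161436]), 'ft_force': array([0.06032626, 0.58190718, 0.1490045 ]), 'ft_torque': array([-0.00573042, -0.05461875,  0.05768098]), 'opening': 0.9969398684977235}
side {'fx': 357.71157445859006, 'fy': 357.71157445859006, 'cx': 253.76687790561584, 'cy': 192.1626687555413, 'eye': array([0.34154444, 0.61216109, 0.67692014]), 'orientation': array([-0.55882773,  2.69410946, -1.1917253 ])}
top {'fx': 472.1434411242578, 'fy': 472.1434411242578, 'cx': 252.73447146066755, 'cy': 202.80988527499645, 'eye': array([0.30601675, 0.01947655, 1.34416123]), 'orientation': array([-2.05913249,  2.17588981, -0.21716095])}
wrist {'fx': 311.14971747109183, 'fy': 311.14971747109183, 'cx': 266.07296545945985, 'cy': 190.1222794054004, 'tool_from_camera': array([[-5.10132693e-05,  9.50215957e-01,  3.11592094e-01,
        -7.97090331e-02],
       [ 1.41736241e-04, -3.11592084e-01,  9.50215951e-01,
        -1.42734757e-01],
       [ 9.99999989e-01,  9.26375142e-05, -1.18784707e-04,
        -7.24979468e-04],
       [ 0.00000000e+00,  0.00000000e+00,  0.00000000e+00,
         1.00000000e+00]])}
```

View pics/top0.png

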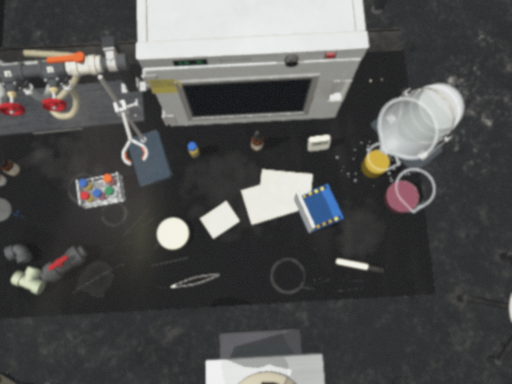

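View pics/side0.png

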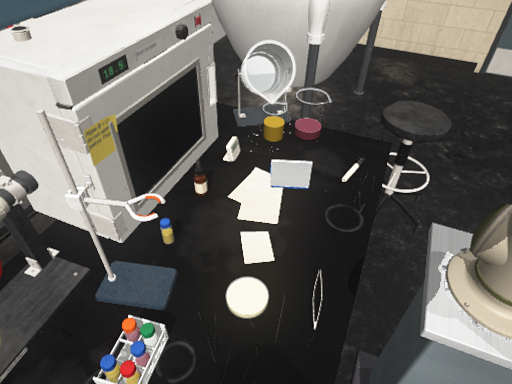

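```bash
cat > h.py <<'E'
import numpy as np, cv2
from scipy.spatial.transform import Rotation as R
def ray(p,uv):
    Rm=R.from_rotvec(p["orientation"]).as_matrix()
    return np.array(p["eye"]),Rm@np.array([(uv[0]-p["cx"])/p["fx"],(uv[1]-p["cy"])/p["fy"],1])
def onz(p,uv,z):
    e,d=ray(p,uv); return e+d*(z-e[2])/d[2]
def proj(p,X):
    Rm=R.from_rotvec(p["orientation"]).as_matrix()
    c=Rm.T@(np.array(X)-p["eye"]); return np.array([p["fx"]*c[0]/c[2]+p["cx"],p["fy"]*c[1]/c[2]+p["cy"]])
E
python3 - <<'E'
from h import *
from plant import robot,viewer
o=robot.get_obs(); print(R.from_rotvec(o["eef_rot"]).as_matrix().round(3))
for n in("side","top"):
    im=cv2.imread(f"pics/{n}0.png"); hsv=cv2.cvtColor(im,cv2.COLOR_BGR2HSV)
    cv2.imwrite(f"pics/{n}0z.png",cv2.resize(im,None,fx=1.5,fy=1.5))
    p=viewer.camera_params(n)
    m=cv2.inRange(hsv,(95,90,40),(125,255,255))
    for c in cv2.findContours(m,cv2.RETR_EXTERNAL,cv2.CHAIN_APPROX_SIMPLE)[0]:
        if cv2.contourArea(c)>100:
            print(n,cv2.contourArea(c),[(tuple(q[0]),onz(p,q[0],0.006).round(3)[:2]) for q in cv2.approxPolyDP(c,4,True)])
E
```

```text
[[ 0.96  -0.     0.279]
 [-0.279 -0.001  0.96 ]
 [-0.    -1.    -0.001]]
side 197.0 [((np.int32(106), np.int32(354)), array([0.692, 0.451])), ((np.int32(100), np.int32(366)), array([0.687, 0.473])), ((np.int32(110), np.int32(370)), array([0.666, 0.471])), ((np.int32(115), np.int32(360)), array([0.67 , 0.453]))]
side 170.5 [((np.int32(136), np.int32(341)), array([0.656, 0.409])), ((np.int32(130), np.int32(349)), array([0.657, 0.426])), ((np.int32(140), np.int32(356)), array([0.632, 0.429])), ((np.int32(144), np.int32(344)), array([0.639, 0.408]))]
top 879.5 [((np.int32(328), np.int32(183)), array([ 0.624, -0.217])), ((np.int32(304), np.int32(199)), array([ 0.58 , -0.143])), ((np.int32(315), np.int32(223)), array([ 0.508, -0.169])), ((np.int32(344), np.int32(217)), array([ 0.521, -0.254]))]
```

```bash
python3 - <<'E'
from h import *
from plant import robot,viewer
a=cv2.imread("pics/top0.png"); b=cv2.imread("pics/side0.png")
cv2.imwrite("pics/topc.png",cv2.resize(a[120:300,140:400],None,fx=3,fy=3,interpolation=cv2.INTER_CUBIC))
cv2.imwrite("pics/sidec.png",cv2.resize(b[120:340,140:400],None,fx=2.7,fy=2.7,interpolation=cv2.INTER_CUBIC))
E
```

```text
(no output)
```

View pics/topc.png

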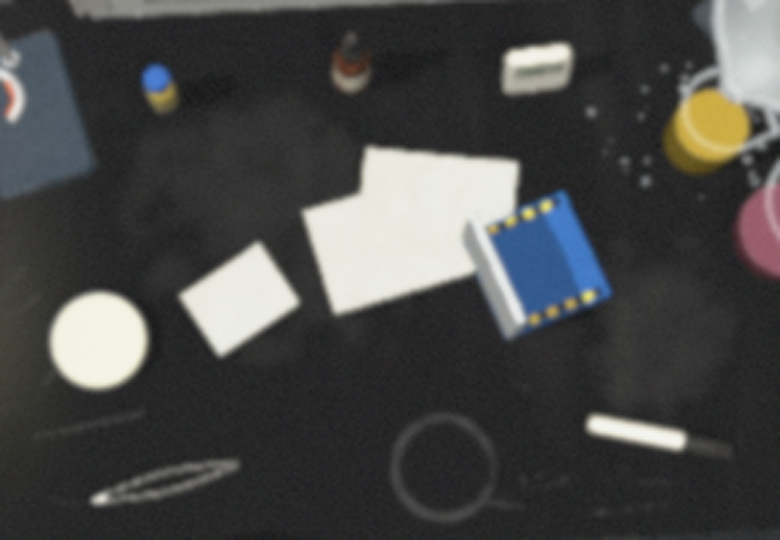

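View pics/sidec.png

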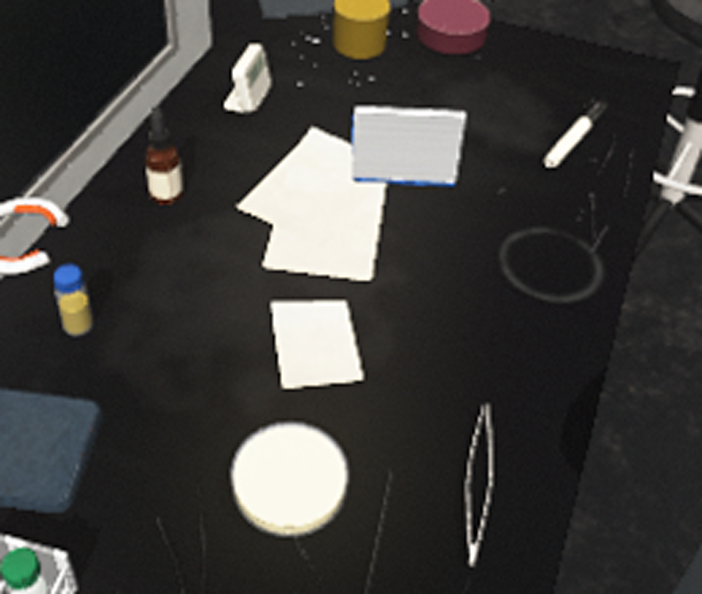

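```bash
python3 - <<'E'
from h import *
from plant import robot,viewer
s=viewer.camera_params("side");t=viewer.camera_params("top")
for u,z in [((271.1,159.6),.095),((312.2,161.1),.095),((270.7,187.4),0),((309.6,188.9),0)]: print("side",onz(s,u,z).round(4))
for u,z in [((565,192),.006),((610,295),.006),((509,339),.006),((466,225),.095),((506,338),.095),((525,322),.095)]: print("top",onz(t,(u[0]/3+140,u[1]/3+120),z).round(4))
for n,p,z in(("side",s,.016),("top",t,.016)):
    im=cv2.imread(f"pics/{n}0.png"); hsv=cv2.cvtColor(im,cv2.COLOR_BGR2HSV)
    m=cv2.inRange(hsv,(15,10,170),(40,80,255))
    for c in cv2.findContours(m,cv2.RETR_EXTERNAL,cv2.CHAIN_APPROX_NONE)[0]:
        if cv2.contourArea(c)>300:
            (e,ax,an)=cv2.fitEllipse(c); print(n,e,ax,onz(p,e,z).round(4))
    for nm,X in dict(tcp=(0.153,.528,.231)).items(): print(proj(p,X))
# bystanders bases (top crop): 
for nm,u,z in [("vial",(162,105),0),("vialtop",(155,77),.068),("bottle",(351,80),0),("timer",(538,88),0),("forc1",(95,500),.01),("forc2",(238,463),.01),("mark",(590,424),.01),("mark2",(730,452),.01)]: print(nm,onz(t,(u[0]/3+140,u[1]/3+120),z).round(3))
E
```

```text
side [ 0.5869 -0.115   0.095 ]
side [ 0.4843 -0.1543  0.095 ]
side [ 0.5815 -0.1115  0.    ]
side [ 0.4782 -0.1509  0.    ]
top [ 0.6205 -0.2172  0.006 ]
top [ 0.517  -0.2514  0.006 ]
top [ 0.48   -0.1516  0.006 ]
top [ 0.5739 -0.1096  0.095 ]
top [ 0.4695 -0.1376  0.095 ]
top [ 0.4828 -0.1556  0.095 ]
side (246.74232482910156, 297.26177978515625) (39.01179885864258, 41.06821823120117) [0.4988 0.2454 0.016 ]
side (479.9791564941406, 300.35980224609375) (33.3482551574707, 94.92337036132812) [0.0505 0.0573 0.016 ]
side (255.83103942871094, 250.487060546875) (25.985166549682617, 34.980308532714844) [0.5286 0.1256 0.016 ]
side (105.9852066040039, 218.45547485351562) (32.87995910644531, 47.68489074707031) [0.9111 0.1842 0.016 ]
side (257.1413269042969, 199.6479949951172) (45.41353988647461, 52.685394287109375) [ 0.5914 -0.0335  0.016 ]
side (501.1070861816406, 62.771244049072266) (24.056150436401367, 28.28026580810547) [-0.0946 -1.3539  0.016 ]
side (178.800537109375, 147.90078735351562) (225.16009521484375, 301.5904541015625) [ 0.9063 -0.1502  0.016 ]
side (446.79644775390625, 27.9845008
[... 404 characters left out ...]
5) [0.0975 0.0046 0.016 ]
top (172.33331298828125, 233.06602478027344) (30.159128189086914, 31.155502319335938) [0.5    0.2383 0.016 ]
top (219.5161590576172, 219.35012817382812) (26.998577117919922, 36.86602020263672) [0.5319 0.1032 0.016 ]
top (274.568359375, 194.4973907470703) (43.07194900512695, 67.30467224121094) [ 0.5957 -0.0582  0.016 ]
top (82.26445770263672, 67.40874481201172) (19.77798080444336, 39.104835510253906) [1.0239 0.5017 0.016 ]
[ 29.87936705 380.94638541]
vial [0.732 0.172 0.   ]
vialtop [0.738 0.17  0.068]
bottle [ 0.748 -0.016  0.   ]
timer [ 0.729 -0.201  0.   ]
forc1 [0.351 0.244 0.01 ]
forc2 [0.377 0.11  0.01 ]
mark [ 0.395 -0.221  0.01 ]
mark2 [ 0.362 -0.349  0.01 ]
```

```bash
cat >> h.py <<'E'
def go(x,y,z,az):
    """shift and turn (tool axes, from here) to a tool-down pose whose tool x has azimuth az deg"""
    from plant import robot
    o=robot.get_obs(); M=R.from_rotvec(o["eef_rot"]).as_matrix()
    c,s=np.cos(np.radians(az)),np.sin(np.radians(az))
    T=np.column_stack([[c,s,0],[0,0,-1],[-s,c,0]])
    print("t",round(o["time"],2),"pos",o["tool_pos"].round(4),"F",o["ft_force"].round(2))
    print("dp",(M.T@(np.array([x,y,z])-o["tool_pos"])).round(4),"rot",np.degrees(R.from_matrix(M.T@T).as_rotvec()).round(2))
E
python3 - <<'E'
from h import *
go(.544,-.168,.231,-69.2)
E
```

```text
t 0.15 pos [0.1534 0.5279 0.2309] F [-0.73 -0.69 -0.61]
dp [ 5.693e-01  3.000e-04 -5.593e-01] rot [6.0e-02 5.3e+01 2.0e-02]
```

Emit:
apply_moves(
  dp=[
    [0.02,0,-0.02],
    [0.045,0,-0.045],
    [0.07,0,-0.07],
    [0.095,0,-0.095],
    [0.12,0,-0.12],
    [0.145,0,-0.145],
    [0.17,0,-0.17],
    [0.19,0,-0.19],
  ],
  rotation=[
    [0,5,0],
    [0,11,0],
    [0,17,0],
    [0,23,0],
    [0,29,0],
    [0,35,0],
    [0,41,0],
    [0,47,0],
  ],
  claw=-1,
  squeeze=20,
)

```text
time: 0.82
tool_pos: [0.2834, 0.2907, 0.2313]
eef_rot: [-1.393, 0.862, -0.863]
ft_force: [0.8, 0.7, -1.2]
opening: -0.0
```

```bash
python3 - <<'E'
from h import *
go(.544,-.168,.231,-69.2)
E
```

```text
t 0.82 pos [0.2834 0.2907 0.2313] F [ 0.81  0.73 -1.18]
dp [5.268e-01 4.000e-04 2.880e-02] rot [0.01 5.67 0.02]
```

Emit:
apply_moves(
  dp=[
    [0.033,0,0.002],
    [0.066,0,0.004],
    [0.099,0,0.006],
    [0.132,0,0.008],
    [0.165,0,0.01],
    [0.198,0,0.012],
    [0.231,0,0.013],
    [0.264,0,0.014],
  ],
  rotation=[
    [0,1,0],
    [0,2,0],
    [0,3,0],
    [0,4,0],
    [0,5,0],
    [0,5.7,0],
    [0,5.7,0],
    [0,5.7,0],
  ],
)

```text
time: 1.48
tool_pos: [0.4148, 0.0617, 0.2313]
eef_rot: [-1.361, 0.934, -0.934]
ft_force: [1.0, 1.1, 0.6]
opening: 0.002
```

```bash
python3 - <<'E'
from h import *
go(.544,-.168,.231,-69.2)
E
```

```text
t 1.48 pos [0.4148 0.0617 0.2313] F [0.98 1.15 0.58]
dp [2.608e-01 2.000e-04 3.790e-02] rot [ 0.    0.28 -0.01]
```

Emit:
apply_moves(
  dp=[
    [0.036,0,0.005],
    [0.072,0,0.01],
    [0.108,0,0.016],
    [0.144,0,0.021],
    [0.18,0,0.026],
    [0.216,0,0.032],
    [0.245,0,0.036],
    [0.261,0,0.038],
  ],
  rotation=[
    [0,0.3,0],
    [0,0.3,0],
    [0,0.3,0],
    [0,0.3,0],
    [0,0.3,0],
    [0,0.3,0],
    [0,0.3,0],
    [0,0.3,0],
  ],
)

```text
time: 2.15
tool_pos: [0.5448, -0.1695, 0.2305]
eef_rot: [-1.359, 0.94, -0.939]
ft_force: [-0.7, 0.3, -0.7]
opening: 0.001
```

```bash
python3 - <<'E'
from h import *
from plant import viewer
go(.544,-.168,.058,-69.2)
for n in ("side","wrist"): cv2.imwrite(f"pics/{n}1.png",viewer.snapshot(n)[:,:,::-1])
E
```

```text
t 2.15 pos [ 0.5448 -0.1695  0.2305] F [-0.65  0.29 -0.69]
dp [-1.600e-03  1.725e-01 -1.000e-04] rot [ 0.03 -0.12 -0.01]
```

View pics/side1.png

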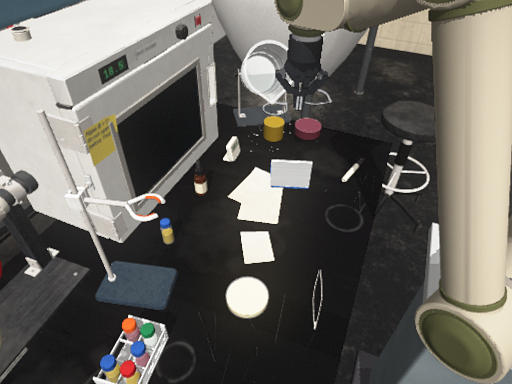

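View pics/wrist1.png

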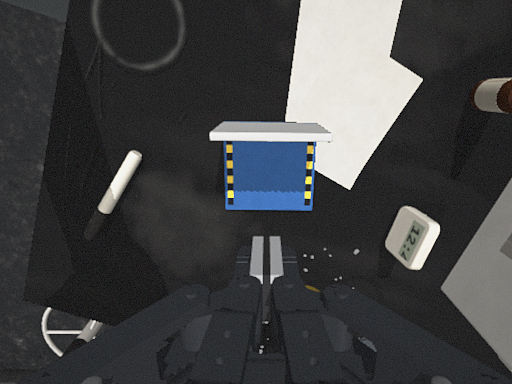

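```bash
cat >> h.py <<'E'
def wcam():
    from plant import robot,viewer
    o=robot.get_obs(); p=dict(viewer.camera_params("wrist")); T=p["tool_from_camera"]
    M=R.from_rotvec(o["eef_rot"]).as_matrix()
    p["eye"]=o["tool_pos"]+M@T[:3,3]; p["orientation"]=R.from_matrix(M@T[:3,:3]).as_rotvec(); return p
E
python3 - <<'E'
from h import *
p=wcam()
for u,z in [((211,139),.095),((331,139),.095),((225,209),.006),((314,209),.006),((210,134),.095),((331,134),.095)]: print(u,onz(p,u,z).round(4))
E
```

```text
(211, 139) [ 0.4853 -0.1523  0.095 ]
(331, 139) [ 0.5855 -0.1145  0.095 ]
(225, 209) [ 0.5185 -0.2492  0.006 ]
(314, 209) [ 0.624  -0.2093  0.006 ]
(210, 134) [ 0.4831 -0.1484  0.095 ]
(331, 134) [ 0.5836 -0.1105  0.095 ]
```

Emit:
apply_moves(
  dp=[
    [0,0.02,0],
    [0,0.045,0],
    [0,0.07,0],
    [0,0.095,0],
    [0,0.12,0],
    [0,0.145,0],
    [0,0.165,0],
    [0,0.173,0],
  ],
  rotation=[
    [0,0,0],
    [0,0,0],
    [0,0,0],
    [0,0,0],
    [0,0,0],
    [0,0,0],
    [0,0,0],
    [0,0,0],
  ],
)

```text
time: 2.92
tool_pos: [0.5422, -0.1648, 0.0559]
eef_rot: [-1.36, 0.941, -0.933]
ft_force: [-0.2, 0.2, -1.1]
opening: 0.003
```

```bash
python3 - <<'E'
from h import *
from plant import viewer
go(.513,-.088,.058,-69.2)
for n in ("side","wrist"): cv2.imwrite(f"pics/{n}2.png",viewer.snapshot(n)[:,:,::-1])
E
```

```text
t 2.92 pos [ 0.5422 -0.1648  0.0559] F [-0.23  0.19 -1.09]
dp [-0.0822 -0.0018 -0.    ] rot [ 0.17  0.04 -0.21]
```

View pics/side2.png

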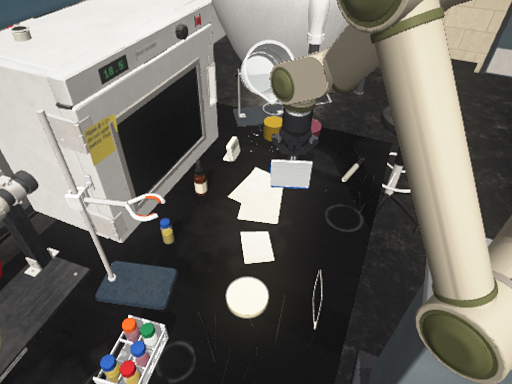

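View pics/wrist2.png

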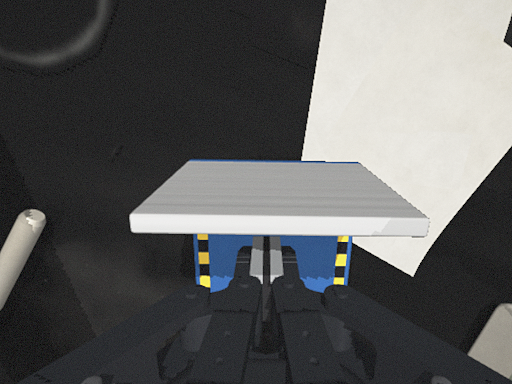

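Emit:
apply_moves(
  dp=[
    [-0.007,0,0],
    [-0.013,0,0],
    [-0.019,0,0],
    [-0.025,0,0],
    [-0.031,0,0],
    [-0.037,0,0],
    [-0.043,0,0],
    [-0.049,0,0],
  ],
  rotation=[
    [0,0,0],
    [0,0,0],
    [0,0,0],
    [0,0,0],
    [0,0,0],
    [0,0,0],
    [0,0,0],
    [0,0,0],
  ],
)

```text
time: 3.68
tool_pos: [0.526, -0.12, 0.0583]
eef_rot: [-1.359, 0.938, -0.937]
ft_force: [0.6, 0.3, 0.0]
opening: 0.001
```

```bash
python3 - <<'E'
from h import *
from plant import viewer
go(.513,-.088,.058,-69.2)
for n in ("side","wrist"): cv2.imwrite(f"pics/{n}3.png",viewer.snapshot(n)[:,:,::-1])
E
```

```text
t 3.68 pos [ 0.526  -0.12    0.0583] F [0.6  0.29 0.03]
dp [-0.0345  0.0003 -0.0008] rot [ 0.01  0.   -0.02]
```

View pics/side3.png

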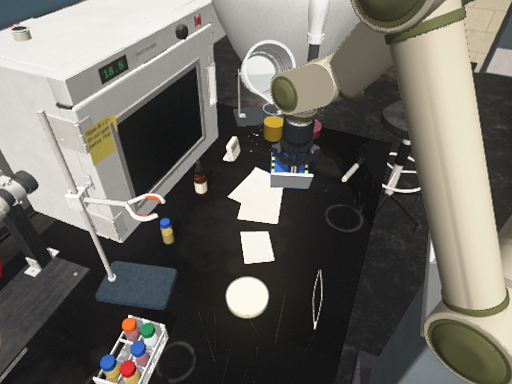

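View pics/wrist3.png

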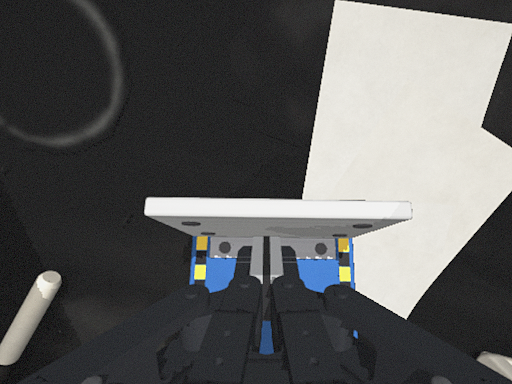

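Emit:
apply_moves(
  dp=[
    [-0.006,0,0],
    [-0.013,0,0],
    [-0.02,0,0],
    [-0.027,0,0],
    [-0.033,0,0],
    [-0.036,0,0],
    [-0.036,0,0],
    [-0.036,0,0],
  ],
  rotation=[
    [0,0,0],
    [0,0,0],
    [0,0,0],
    [0,0,0],
    [0,0,0],
    [0,0,0],
    [0,0,0],
    [0,0,0],
  ],
)

```text
time: 4.45
tool_pos: [0.5137, -0.087, 0.0584]
eef_rot: [-1.359, 0.937, -0.938]
ft_force: [0.7, 0.2, 0.3]
opening: -0.003
```

```bash
python3 - <<'E'
from h import *
from plant import viewer
go(.513,-.088,.24,-69.2)
for n in ("side","wrist"): cv2.imwrite(f"pics/{n}4.png",viewer.snapshot(n)[:,:,::-1])
E
```

```text
t 4.45 pos [ 0.5137 -0.087   0.0584] F [0.67 0.18 0.31]
dp [ 0.0008 -0.1816 -0.001 ] rot [-0.01  0.02  0.01]
```

View pics/side4.png

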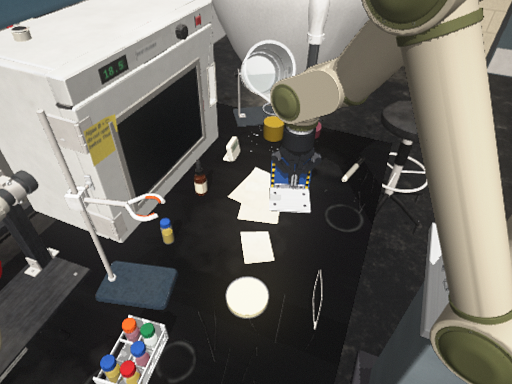

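View pics/wrist4.png

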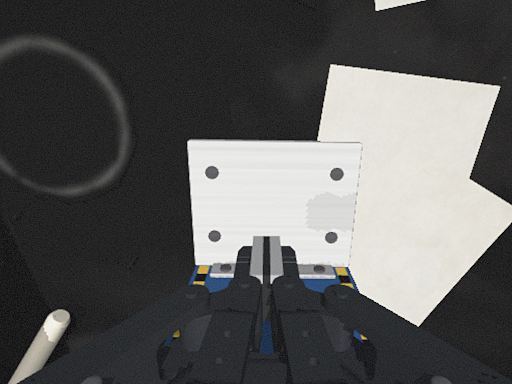

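Emit:
apply_moves(
  dp=[
    [0,-0.02,0],
    [0,-0.045,0],
    [0,-0.07,0],
    [0,-0.095,0],
    [0,-0.12,0],
    [0,-0.145,0],
    [0,-0.165,0],
    [0,-0.18,0],
  ],
  rotation=[
    [0,0,0],
    [0,0,0],
    [0,0,0],
    [0,0,0],
    [0,0,0],
    [0,0,0],
    [0,0,0],
    [0,0,0],
  ],
)

```text
time: 5.22
tool_pos: [0.5139, -0.0874, 0.2404]
eef_rot: [-1.359, 0.936, -0.94]
ft_force: [0.6, -0.6, -0.5]
opening: -0.0
```

Emit:
apply_moves(
  dp=[
    [-0.02,0,0],
    [-0.05,0,0],
    [-0.085,0,0],
    [-0.12,0,0],
    [-0.15,0,0],
    [-0.17,0,0],
    [-0.18,0,0],
    [-0.18,0,0],
  ],
  rotation=[
    [0,0,0],
    [0,0,0],
    [0,0,0],
    [0,0,0],
    [0,0,0],
    [0,0,0],
    [0,0,0],
    [0,0,0],
  ],
  claw=0,
)

```text
time: 5.88
tool_pos: [0.4493, 0.0823, 0.2385]
eef_rot: [-1.36, 0.936, -0.936]
ft_force: [1.3, 1.3, -0.1]
opening: 0.497
```

```bash
python3 - <<'E'
from h import *
from plant import viewer,robot
p=wcam(); print(robot.get_obs()["tool_pos"],robot.get_obs()["opening"])
for n in ("side","wrist","top"): cv2.imwrite(f"pics/{n}5.png",viewer.snapshot(n)[:,:,::-1])
a=cv2.imread("pics/top5.png"); b=cv2.imread("pics/side5.png")
A=cv2.resize(a[150:270,140:360],None,fx=3.6,fy=3.6,interpolation=cv2.INTER_CUBIC);cv2.imwrite("pics/top5c.png",A)
B=cv2.resize(b[120:320,200:360],None,fx=3,fy=3,interpolation=cv2.INTER_CUBIC);cv2.imwrite("pics/side5c.png",B)
E
```

```text
[0.44928747 0.08231216 0.23852401] 0.49700324988133987
```

View pics/top5c.png

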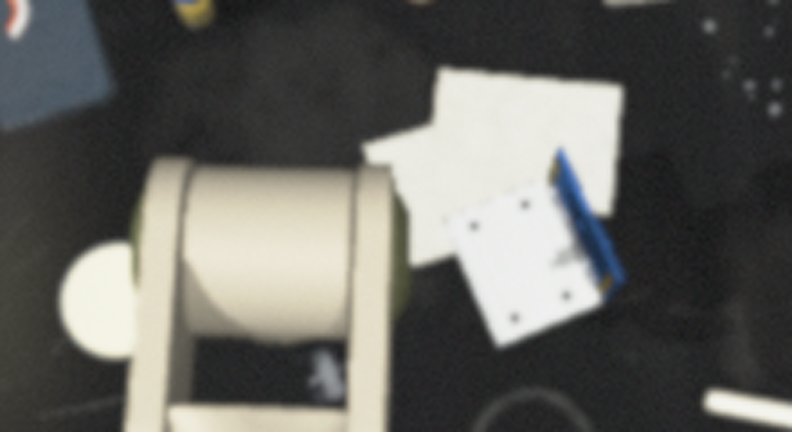

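View pics/side5c.png

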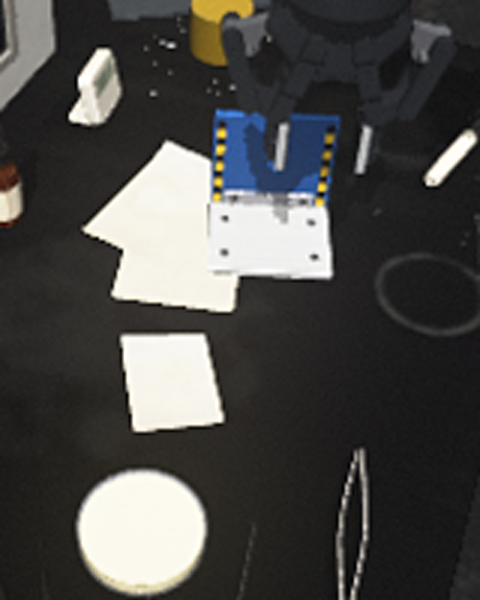

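View pics/wrist5.png

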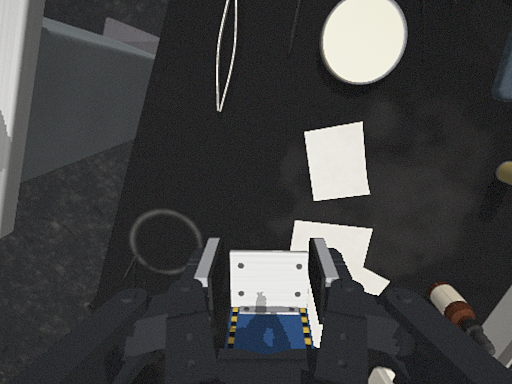

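```bash
python3 - <<'E'
from h import *
from plant import viewer
s=viewer.camera_params("side");t=viewer.camera_params("top");w=wcam()
for nm,p,a,b in(("side",s,(270,210),(310.3,210.9)),("top",t,(264.2,210.6),(278.6,246.4)),("wrist",w,(308,251),(230,251))):
    A=onz(p,a,.008);B=onz(p,b,.008);v=A-B; az=np.degrees(np.arctan2(v[1],v[0])); m=(A+B)/2
    f=np.array([-np.sin(np.radians(az)),np.cos(np.radians(az))])
    print(nm,A.round(4),B.round(4),np.linalg.norm(v).round(4),az.round(2),"edge mid",m[:2].round(4),"dish goal",(m[:2]+.045*f).round(4),"heel",(m[:2]-.095*f).round(4))
im=cv2.imread("pics/wrist5.png"); m=cv2.inRange(im,(150,170,170),(255,255,255))
for c in cv2.findContours(m,cv2.RETR_EXTERNAL,cv2.CHAIN_APPROX_NONE)[0]:
    if cv2.contourArea(c)>3000:
        e,ax,an=cv2.fitEllipse(c); print(e,ax,onz(w,e,.016).round(4))
E
```

```text
side [ 0.5484 -0.0187  0.008 ] [ 0.4503 -0.0589  0.008 ] 0.106 22.24 edge mid [ 0.4993 -0.0388] dish goal [0.4823 0.0028] heel [ 0.5353 -0.1267]
top [ 0.5517 -0.0258  0.008 ] [ 0.4464 -0.0604  0.008 ] 0.1108 18.19 edge mid [ 0.4991 -0.0431] dish goal [ 4.85e-01 -3.00e-04] heel [ 0.5287 -0.1333]
wrist [ 0.5488 -0.0211  0.008 ] [ 0.4505 -0.0585  0.008 ] 0.1052 20.79 edge mid [ 0.4996 -0.0398] dish goal [0.4837 0.0023] heel [ 0.5333 -0.1286]
(275.849853515625, 290.4648132324219) (77.89225769042969, 112.72621154785156) [ 0.5287 -0.0896  0.016 ]
(337.012939453125, 161.20277404785156) (65.92144775390625, 84.9056625366211) [0.5309 0.1063 0.016 ]
(363.2647705078125, 38.88610076904297) (79.02481842041016, 87.33125305175781) [0.5011 0.2372 0.016 ]
```

```bash
python3 - <<'E'
from h import *
from plant import viewer,robot
s=viewer.camera_params("side");o=robot.get_obs();M=R.from_rotvec(o["eef_rot"]).as_matrix();n=M[:,0]
for u in((320.7,177.3),(293.7,176)):
    e,d=ray(s,u); X=e+d*(n@(o["tool_pos"]-e))/(n@d); print((M.T@(X-o["tool_pos"])).round(4))
dz=np.array([-.0275,-.21]);L=np.linalg.norm(dz);u=dz/L;az=np.degrees(np.arctan2(u[1],u[0]));print(L,az)
c=np.array([.5,.239]); 
q=c-u*(.051+.035); print("pre",q, "end",np.array([.4725,.029])-u*.051)
go(q[0],q[1],.24,az)
E
```

```text
[-0.      0.0062 -0.0312]
[-0.      0.0057  0.0212]
0.21179294133657994 -97.46056612616835
pre [0.51116657 0.32427196] end [0.47912203 0.07956826]
t 6.03 pos [0.4503 0.0803 0.2383] F [-0.16  0.43 -0.41]
dp [-0.2066 -0.0018  0.1433] rot [-1.000e-02  2.821e+01  2.000e-02]
```

Emit:
apply_moves(
  dp=[
    [-0.02,0,0.014],
    [-0.05,0,0.034],
    [-0.08,0,0.055],
    [-0.11,0,0.076],
    [-0.14,0,0.097],
    [-0.17,0,0.118],
    [-0.195,0,0.135],
    [-0.207,0,0.143],
  ],
  rotation=[
    [0,4,0],
    [0,8,0],
    [0,12,0],
    [0,16,0],
    [0,20,0],
    [0,24,0],
    [0,27,0],
    [0,28.2,0],
  ],
)

```text
time: 6.7
tool_pos: [0.5113, 0.3275, 0.2374]
eef_rot: [-1.144, 1.306, -1.305]
ft_force: [-0.6, 0.4, 0.7]
opening: 0.509
```

```bash
python3 - <<'E'
from h import *
go(.5112,.3243,.015,-97.46)
E
```

```text
t 6.7 pos [0.5113 0.3275 0.2374] F [-0.59  0.36  0.73]
dp [0.0032 0.2223 0.0005] rot [ 0.03 -0.08 -0.01]
```

Emit:
apply_moves(
  dp=[
    [0,0.025,0],
    [0,0.055,0],
    [0,0.09,0],
    [0,0.125,0],
    [0,0.16,0],
    [0,0.19,0],
    [0,0.21,0],
    [0,0.222,0],
  ],
  rotation=[
    [0,0,0],
    [0,0,0],
    [0,0,0],
    [0,0,0],
    [0,0,0],
    [0,0,0],
    [0,0,0],
    [0,0,0],
  ],
)

```text
time: 7.37
tool_pos: [0.51, 0.3237, 0.013]
eef_rot: [-1.149, 1.307, -1.305]
ft_force: [0.3, -0.1, 0.8]
opening: 0.499
```

```bash
python3 - <<'E'
from h import *
from plant import viewer
go(.4791,.0796,.006,-97.46)
for n in ("side","wrist"): cv2.imwrite(f"pics/{n}6.png",viewer.snapshot(n)[:,:,::-1])
E
```

```text
t 7.37 pos [0.51   0.3237 0.013 ] F [ 0.33 -0.08  0.76]
dp [0.246  0.0076 0.0013] rot [ 0.21 -0.05  0.13]
```

View pics/side6.png

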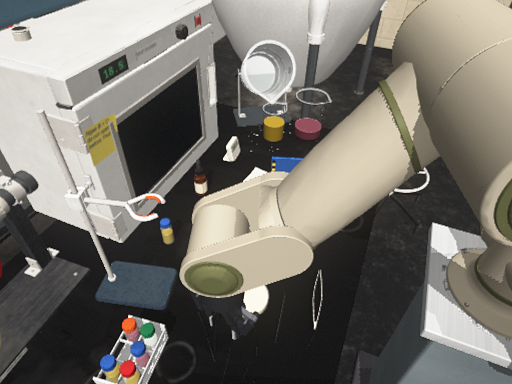

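View pics/wrist6.png

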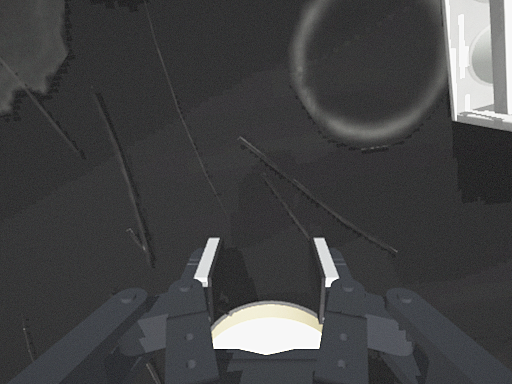

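Emit:
apply_moves(
  dp=[
    [0,0.007,0],
    [0.01,0.007,0],
    [0.02,0.007,0],
    [0.03,0.007,0],
    [0.042,0.007,0],
    [0.055,0.007,0],
    [0.068,0.007,0.001],
    [0.081,0.007,0.001],
  ],
  rotation=[
    [0,0,0],
    [0,0,0],
    [0,0,0],
    [0,0,0],
    [0,0,0],
    [0,0,0],
    [0,0,0],
    [0,0,0],
  ],
)

```text
time: 8.13
tool_pos: [0.5005, 0.2435, 0.0096]
eef_rot: [-1.145, 1.304, -1.304]
ft_force: [0.6, -0.5, -0.4]
opening: 0.505
```

```bash
python3 - <<'E'
from h import *
from plant import viewer
go(.4791,.0796,.006,-97.46)
for n in ("wrist",): cv2.imwrite(f"pics/{n}7.png",viewer.snapshot(n)[:,:,::-1])
E
```

```text
t 8.13 pos [0.5005 0.2435 0.0096] F [ 0.58 -0.53 -0.37]
dp [ 0.1653  0.0036 -0.    ] rot [-0.03  0.03 -0.01]
```

View pics/wrist7.png

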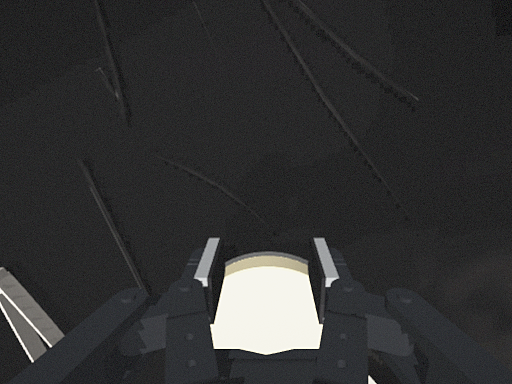

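```bash
python3 - <<'E'
from h import *
from plant import robot
p=wcam();o=robot.get_obs();M=R.from_rotvec(o["eef_rot"]).as_matrix()
for u,z in(((268,252),.0),((268,262),.016),((268,264),.016)):
    X=onz(p,u,z);print(X.round(4),(M.T@(X-o["tool_pos"])).round(4))
E
```

```text
[0.5007 0.2352 0.    ] [0.0065 0.0094 0.0014]
[0.501  0.2386 0.016 ] [ 0.003  -0.0066  0.0013]
[0.5009 0.2375 0.016 ] [ 0.0042 -0.0066  0.0013]
```

Emit:
apply_moves(
  dp=[
    [0.012,0.001,0],
    [0.025,0.002,0],
    [0.038,0.002,0],
    [0.051,0.002,0],
    [0.064,0.002,0],
    [0.077,0.002,0],
    [0.09,0.002,0],
    [0.103,0.002,0],
  ],
  rotation=[
    [0,0,0],
    [0,0,0],
    [0,0,0],
    [0,0,0],
    [0,0,0],
    [0,0,0],
    [0,0,0],
    [0,0,0],
  ],
)

```text
time: 8.85
tool_pos: [0.487, 0.1416, 0.0074]
eef_rot: [-1.145, 1.304, -1.304]
ft_force: [0.3, 0.3, 1.4]
opening: 0.501
```

Emit:
apply_moves(
  dp=[
    [0.012,0,0],
    [0.023,0,0],
    [0.033,0,0],
    [0.041,0,0],
    [0.048,0,0],
    [0.054,0,0],
    [0.058,0,0],
    [0.06,0,0],
  ],
  rotation=[
    [0,0,0],
    [0,0,0],
    [0,0,0],
    [0,0,0],
    [0,0,0],
    [0,0,0],
    [0,0,0],
    [0,0,0],
  ],
)

```text
time: 9.52
tool_pos: [0.4794, 0.083, 0.0073]
eef_rot: [-1.145, 1.304, -1.304]
ft_force: [-0.4, -0.0, -0.2]
opening: 0.502
```

```bash
python3 - <<'E'
from h import *
from plant import viewer
go(.4791,.0796,.006,-97.46)
for n in ("wrist","side"): cv2.imwrite(f"pics/{n}8.png",viewer.snapshot(n)[:,:,::-1])
E
```

```text
t 9.52 pos [0.4794 0.083  0.0073] F [-0.41 -0.04 -0.15]
dp [0.0034 0.0013 0.0001] rot [0.   0.05 0.  ]
```

View pics/wrist8.png

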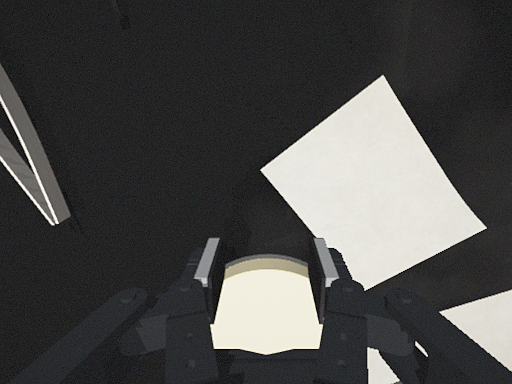

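View pics/side8.png

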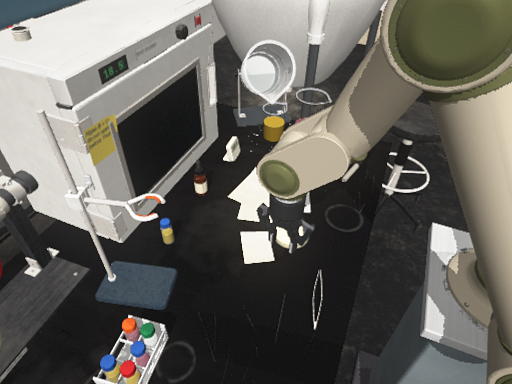

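Emit:
apply_moves(
  dp=[
    [-0.015,0,0],
    [-0.035,0,0],
    [-0.06,0,0],
    [-0.08,-0.03,0],
    [-0.09,-0.065,0],
    [-0.095,-0.1,0],
    [-0.1,-0.135,0],
    [-0.1,-0.15,0],
  ],
  rotation=[
    [0,0,0],
    [0,0,0],
    [0,0,0],
    [0,0,0],
    [0,-6,0],
    [0,-12,0],
    [0,-18,0],
    [0,-24,0],
  ],
)

```text
time: 10.28
tool_pos: [0.4934, 0.1841, 0.1618]
eef_rot: [-1.33, 0.983, -0.991]
ft_force: [-0.2, -0.9, 0.8]
opening: 0.499
```

Emit:
apply_moves(
  dp=[
    [0,0,0],
    [0,0,0],
    [0,0,0],
    [0,0,0],
    [0,0,0],
    [0,0,0],
    [0,0,0],
    [0,0,0],
  ],
  rotation=[
    [0,-2,0],
    [0,-4,0],
    [0,-4,0],
    [0,-4,0],
    [0,-4,0],
    [0,-4,0],
    [0,-4,0],
    [0,-4,0],
  ],
)

```text
time: 10.95
tool_pos: [0.4923, 0.1826, 0.1572]
eef_rot: [-1.358, 0.941, -0.941]
ft_force: [0.2, 1.3, -0.2]
opening: 0.497
```

```bash
python3 - <<'E'
from h import *
from plant import viewer,robot
p=wcam(); print(robot.get_obs()["tool_pos"])
for n in ("wrist","side","top"): cv2.imwrite(f"pics/{n}9.png",viewer.snapshot(n)[:,:,::-1])
E
```

```text
[0.49233291 0.18258583 0.15717943]
```

View pics/wrist9.png

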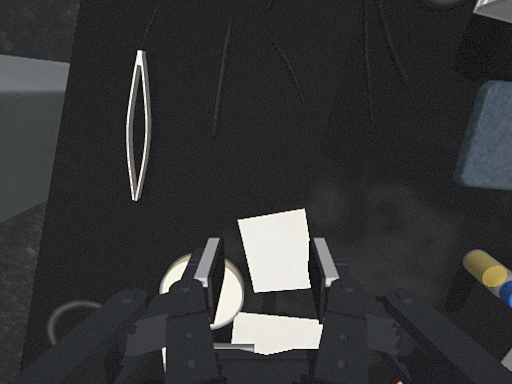

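View pics/side9.png

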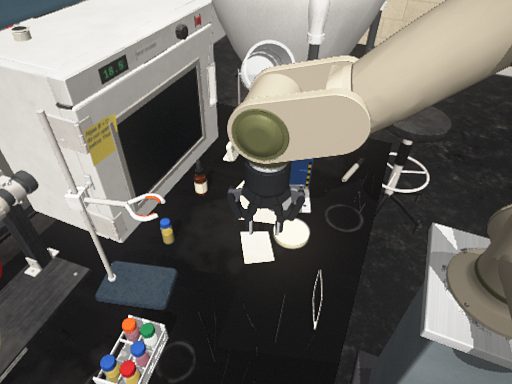

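View pics/top9.png

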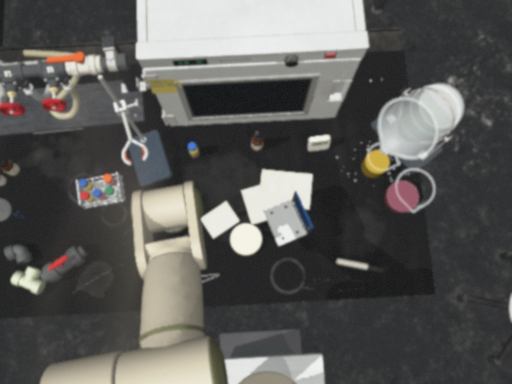

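```bash
python3 - <<'E'
from h import *
from plant import viewer
t=viewer.camera_params("top"); im=cv2.imread("pics/top9.png")
c=im[185:275,205:335]; cv2.imwrite("pics/top9c.png",cv2.resize(c,None,fx=6,fy=6,interpolation=cv2.INTER_CUBIC))
m=cv2.inRange(im,(140,170,170),(255,255,255)); m[:, :225]=0; m[:,263:]=0; m[:222]=0
for c in cv2.findContours(m,cv2.RETR_EXTERNAL,cv2.CHAIN_APPROX_NONE)[0]:
    if cv2.contourArea(c)>200:
        (e,ax,an)=cv2.fitEllipse(c); X=onz(t,e,.016);print(e,ax,X.round(4))
E
```

```text
(240.4812774658203, 368.3428955078125) (23.646671295166016, 41.34358596801758) [0.1246 0.0637 0.016 ]
(245.87046813964844, 238.0771942138672) (30.02869987487793, 33.50707244873047) [0.4742 0.031  0.016 ]
```

View pics/top9c.png

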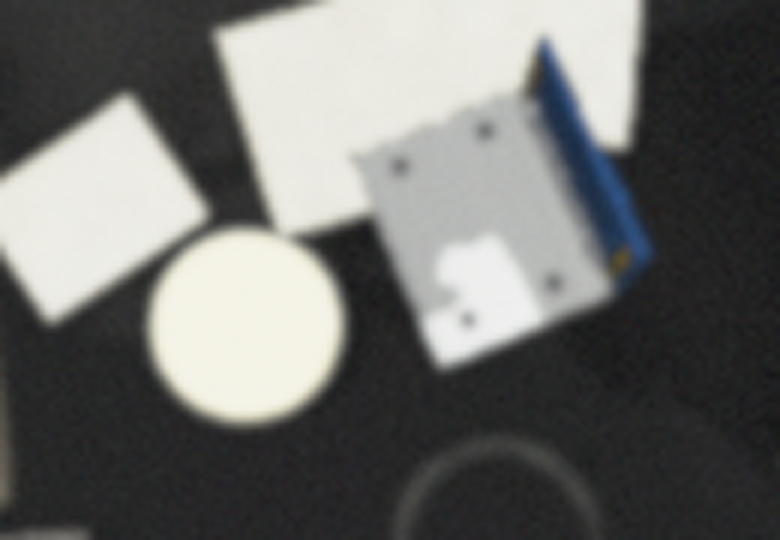

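```bash
python3 - <<'E'
from h import *
from plant import viewer
t=viewer.camera_params("top")
P=lambda u,v,z:onz(t,(205+u/6-.4,185+v/6-.4),z)[:2]
D=P(246,325,.016); A=P(357,157,.008);B=P(438,369,.008)
v=A-B;az=np.degrees(np.arctan2(v[1],v[0]));e=v/np.linalg.norm(v);f=np.array([-e[1],e[0]])
m=(A+B)/2
print(D.round(4),A.round(4),B.round(4),np.linalg.norm(v),az,m.round(4)," along",(D-m)@f,"lat",(D-m)@e)
az=20.6;e=np.array([np.cos(np.radians(az)),np.sin(np.radians(az))]);f=np.array([-e[1],e[0]])
print("lat20.6",(D-m)@f,(D-m)@e)
E
```

```text
[0.4723 0.0318] [ 0.5512 -0.0255] [ 0.4475 -0.0576] 0.10863352431663842 17.198739007338997 [ 0.4993 -0.0415]  along 0.07806430565765227 lat -0.004132263595418839
lat20.6 0.07817195748812117 0.0005064412194533096
```

```bash
python3 - <<'E'
from h import *
from plant import viewer
t=viewer.camera_params("top")
P=lambda u,v,z:onz(t,(205+u/6-.4,185+v/6-.4),z)[:2]
def az(a,b,z):
    v=P(*a,z)-P(*b,z);return round(np.degrees(np.arctan2(v[1],v[0])),2),round(np.linalg.norm(v),4)
print("holes",az((400,166),(468,320),.008),az((485,130),(554,283),.008))
print("sides",az((400,166),(485,130),.008),az((468,320),(554,283),.008),"outer",az((438,369),(612,293),.008))
print("board top",az((545,40),(652,250),.11))
h=sum(P(*q,.008) for q in((400,166),(468,320),(485,130),(554,283)))/4; print("hole centre",h, "front mid",(P(400,166,.008)+P(468,320,.008))/2)
# side view holes, pic5 crop x3 offset (200,120)
s=viewer.camera_params("side")
Q=lambda u,v,z:onz(s,(200+u/3-.33,120+v/3-.33),z)[:2]
a,b,c,d=[Q(*q,.008) for q in((225,253),(314,257),(224,218),(315,223))]
for v in(a-b,c-d,a-c,b-d): print(np.degrees(np.arctan2(v[1],v[0])).round(2),np.linalg.norm(v).round(4))
print("side hole centre",(a+b+c+d)/4)
E
```

```text
holes (np.float64(19.95), np.float64(0.0807)) (np.float64(20.06), np.float64(0.0806))
sides (np.float64(110.06), np.float64(0.0446)) (np.float64(110.12), np.float64(0.0447)) outer (np.float64(110.38), np.float64(0.0905))
board top (np.float64(22.43), np.float64(0.1051))
hole centre [ 0.51546968 -0.0805245 ] front mid [ 0.50780088 -0.05955276]
20.4 0.0793
19.49 0.0839
111.63 0.0462
105.82 0.045
side hole centre [ 0.51526084 -0.08028484]
```

```bash
python3 - <<'E'
from h import *
go(.4454,.1089,.007,-69.95)
E
```

```text
t 11.1 pos [0.4924 0.1826 0.1573] F [ 1.02 -0.34  0.61]
dp [ 0.0525  0.1503 -0.0698] rot [ 0.01  0.54 -0.  ]
```

Emit:
apply_moves(
  dp=[
    [0.015,0,-0.02],
    [0.03,0,-0.04],
    [0.045,0.01,-0.06],
    [0.0525,0.04,-0.07],
    [0.0525,0.075,-0.07],
    [0.0525,0.11,-0.07],
    [0.0525,0.135,-0.07],
    [0.0525,0.145,-0.07],
  ],
  rotation=[
    [0,0.5,0],
    [0,0.5,0],
    [0,0.5,0],
    [0,0.5,0],
    [0,0.5,0],
    [0,0.5,0],
    [0,0.5,0],
    [0,0.5,0],
  ],
)

```text
time: 11.77
tool_pos: [0.4439, 0.1086, 0.0095]
eef_rot: [-1.357, 0.951, -0.945]
ft_force: [-0.4, 0.1, 0.4]
opening: 0.499
```

Emit:
apply_moves(
  dp=[
    [0,0.003,0],
    [0,0.004,0],
    [0,0.004,0],
    [0,0.004,0],
    [0,0.004,0],
    [0,0.004,0],
    [0,0.004,0],
    [0,0.004,0],
  ],
  rotation=[
    [0,0,0],
    [0,0,0],
    [0,0,0],
    [0,0,0],
    [0,0,0],
    [0,0,0],
    [0,0,0],
    [0,0,0],
  ],
)

```text
time: 12.43
tool_pos: [0.4454, 0.1088, 0.0086]
eef_rot: [-1.355, 0.947, -0.947]
ft_force: [0.4, -0.5, -0.5]
opening: 0.501
```

```bash
python3 - <<'E'
from h import *
from plant import viewer
go(.4670,.0497,.007,-69.95)
for n in ("wrist","side"): cv2.imwrite(f"pics/{n}10.png",viewer.snapshot(n)[:,:,::-1])
E
```

```text
t 12.43 pos [0.4454 0.1088 0.0086] F [ 0.43 -0.52 -0.46]
dp [ 0.063   0.0016 -0.0001] rot [-0.03  0.05  0.01]
```

View pics/wrist10.png

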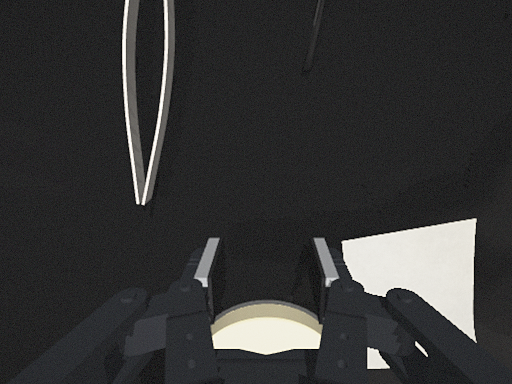

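View pics/side10.png

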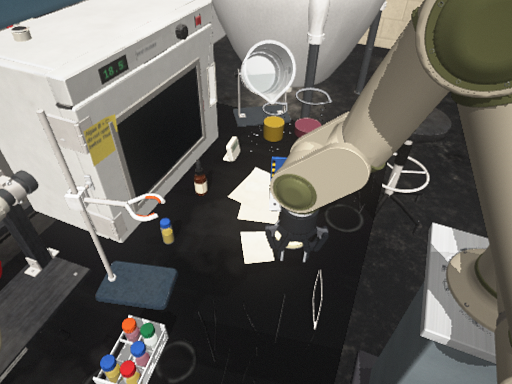

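Emit:
apply_moves(
  dp=[
    [0.012,0.001,0],
    [0.024,0.001,0],
    [0.033,0.001,0],
    [0.041,0.001,0],
    [0.048,0.001,0],
    [0.054,0.001,0],
    [0.058,0.001,0],
    [0.06,0.001,0],
  ],
  rotation=[
    [0,0,0],
    [0,0,0],
    [0,0,0],
    [0,0,0],
    [0,0,0],
    [0,0,0],
    [0,0,0],
    [0,0,0],
  ],
)

```text
time: 13.2
tool_pos: [0.4661, 0.052, 0.0073]
eef_rot: [-1.355, 0.947, -0.947]
ft_force: [-0.4, 0.4, -0.2]
opening: 0.501
```

```bash
python3 - <<'E'
from h import *
from plant import viewer
go(.4670,.0497,.007,-69.95)
for n in ("top","side"): cv2.imwrite(f"pics/{n}11.png",viewer.snapshot(n)[:,:,::-1])
im=cv2.imread("pics/top11.png");cv2.imwrite("pics/top11c.png",cv2.resize(im[185:275,205:335],None,fx=6,fy=6,interpolation=cv2.INTER_CUBIC))
im=cv2.imread("pics/side11.png");cv2.imwrite("pics/side11c.png",cv2.resize(im[140:280,220:370],None,fx=4,fy=4,interpolation=cv2.INTER_CUBIC))
E
```

```text
t 13.2 pos [0.4661 0.052  0.0073] F [-0.36  0.41 -0.17]
dp [0.0024 0.0003 0.0001] rot [-0.    0.02  0.  ]
```

View pics/top11c.png

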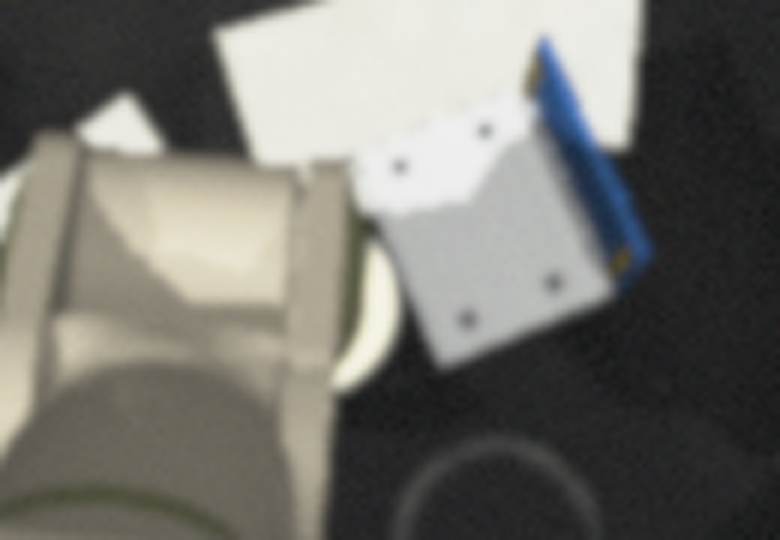

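View pics/side11c.png

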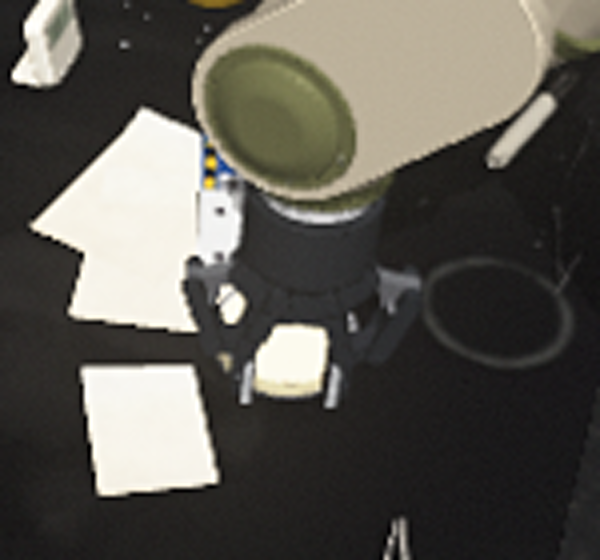

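Emit:
apply_moves(
  dp=[
    [0.0005,0,0],
    [0.001,0,0],
    [0.0015,0,0],
    [0.002,0,0],
    [0.0025,0,0],
    [0.003,0,0],
    [0.0035,0,0],
    [0.0035,0,0],
  ],
  rotation=[
    [0,0,0],
    [0,0,0],
    [0,0,0],
    [0,0,0],
    [0,0,0],
    [0,0,0],
    [0,0,0],
    [0,0,0],
  ],
)

```text
time: 13.97
tool_pos: [0.4671, 0.0491, 0.0073]
eef_rot: [-1.355, 0.947, -0.947]
ft_force: [0.4, 0.3, -0.3]
opening: 0.5
```

```bash
python3 - <<'E'
from h import *
from plant import viewer
go(.4670,.0497,.007,-69.95)
for n in ("top",): cv2.imwrite(f"pics/{n}12.png",viewer.snapshot(n)[:,:,::-1])
im=cv2.imread("pics/top12.png");cv2.imwrite("pics/top12c.png",cv2.resize(im[195:255,245:335],None,fx=8,fy=8,interpolation=cv2.INTER_CUBIC))
E
```

```text
t 13.97 pos [0.4671 0.0491 0.0073] F [ 0.4   0.3  -0.34]
dp [-0.0006  0.0003  0.0001] rot [-0.    0.04  0.  ]
```

View pics/top12c.png

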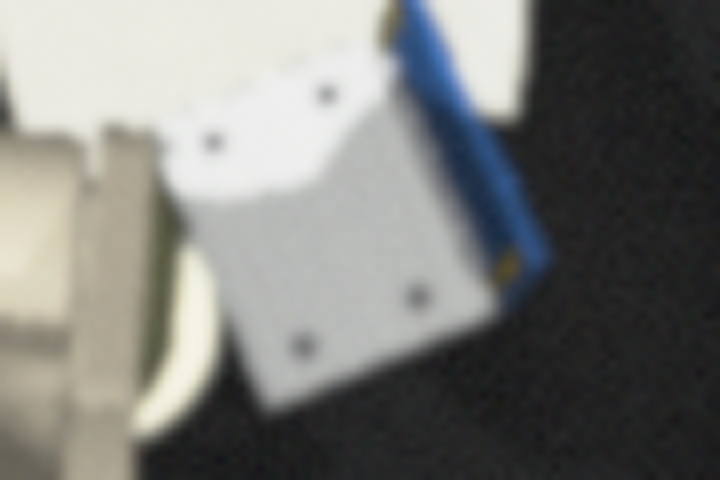

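```bash
cat > shift.py <<'E'
import cv2,numpy as np,sys
a=cv2.cvtColor(cv2.imread("pics/top9.png"),cv2.COLOR_BGR2LAB)[:,:,2].astype(np.float32)
b=cv2.cvtColor(cv2.imread(sys.argv[1]),cv2.COLOR_BGR2LAB)[:,:,2].astype(np.float32)
sl=np.s_[185:240,285:320]   # blue board
w=cv2.createHanningWindow((35,55),cv2.CV_32F)
print("board shift px",cv2.phaseCorrelate(a[sl].copy(),b[sl].copy(),w))
E
python3 shift.py pics/top11.png; python3 shift.py pics/top12.png
```

```text
board shift px ((0.0684074706709552, 0.09970804615693041), 0.9346229169103835)
board shift px ((0.07680760985429913, 0.13429990565875372), 0.8768762058681911)
```

Emit:
apply_moves(
  dp=[
    [0.0003,0,0],
    [0.0006,0,0],
    [0.0009,0,0],
    [0.0012,0,0],
    [0.0015,0,0],
    [0.0015,0,0],
    [0.0015,0,0],
    [0.0015,0,0],
  ],
  rotation=[
    [0,0,0],
    [0,0,0],
    [0,0,0],
    [0,0,0],
    [0,0,0],
    [0,0,0],
    [0,0,0],
    [0,0,0],
  ],
)

```text
time: 14.68
tool_pos: [0.4675, 0.0479, 0.0073]
eef_rot: [-1.355, 0.947, -0.947]
ft_force: [-1.4, 3.9, 0.6]
opening: 0.501
```

```bash
python3 - <<'E'
from h import *
from plant import viewer
go(.4670,.0497,.007,-69.95)
for n in ("top","wrist"): cv2.imwrite(f"pics/{n}13.png",viewer.snapshot(n)[:,:,::-1])
E
python3 shift.py pics/top13.png
```

```text
t 14.68 pos [0.4675 0.0479 0.0073] F [-1.36  3.85  0.58]
dp [-0.0019  0.0003  0.0002] rot [ 0.02  0.05 -0.01]
board shift px ((0.29292825066733386, 0.11518544225478067), 0.807389576346786)
```

View pics/wrist13.png

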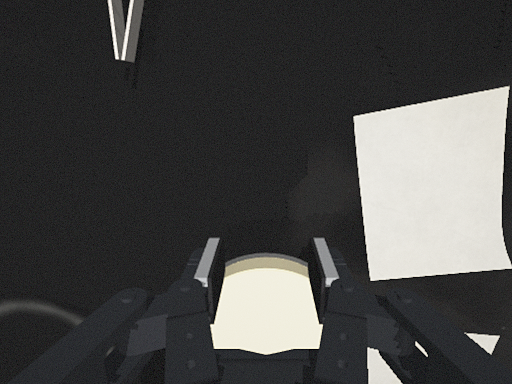

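Emit:
apply_moves(
  dp=[
    [-0.002,0,0],
    [-0.006,0,0],
    [-0.014,0,0],
    [-0.03,0,0],
    [-0.05,0,0],
    [-0.065,-0.005,0],
    [-0.075,-0.02,0],
    [-0.08,-0.05,0],
  ],
  rotation=[
    [0,0,0],
    [0,0,0],
    [0,0,0],
    [0,0,0],
    [0,0,0],
    [0,0,0],
    [0,0,0],
    [0,0,0],
  ],
)

```text
time: 15.45
tool_pos: [0.4379, 0.1243, 0.0559]
eef_rot: [-1.359, 0.95, -0.943]
ft_force: [-1.0, -0.6, 0.3]
opening: 0.498
```

Emit:
apply_moves(
  dp=[
    [-0.02,-0.03,0.01],
    [-0.04,-0.06,0.03],
    [-0.06,-0.09,0.05],
    [-0.08,-0.12,0.07],
    [-0.1,-0.15,0.08],
    [-0.11,-0.17,0.08],
    [-0.11,-0.175,0.08],
    [-0.11,-0.175,0.08],
  ],
  rotation=[
    [0,0,0],
    [0,0,0],
    [0,0,0],
    [0,0,0],
    [0,0,0],
    [0,0,0],
    [0,0,0],
    [0,0,0],
  ],
)

```text
time: 16.12
tool_pos: [0.4773, 0.2542, 0.2331]
eef_rot: [-1.354, 0.944, -0.947]
ft_force: [0.6, 0.1, -0.4]
opening: 0.5
```

```bash
python3 - <<'E'
from h import *
from plant import viewer,robot
print(robot.get_obs()["tool_pos"])
for n in ("wrist","side","top"): cv2.imwrite(f"pics/{n}14.png",viewer.snapshot(n)[:,:,::-1])
im=cv2.imread("pics/top14.png");cv2.imwrite("pics/top14c.png",cv2.resize(im[185:275,205:335],None,fx=6,fy=6,interpolation=cv2.INTER_CUBIC))
im=cv2.imread("pics/side14.png");cv2.imwrite("pics/side14c.png",cv2.resize(im[140:280,220:370],None,fx=4,fy=4,interpolation=cv2.INTER_CUBIC))
E
python3 shift.py pics/top14.png
```

```text
[0.47733451 0.25422228 0.2331071 ]
board shift px ((0.40565524912312867, -0.17628693857507116), 0.9372303419642978)
```

View pics/top14c.png

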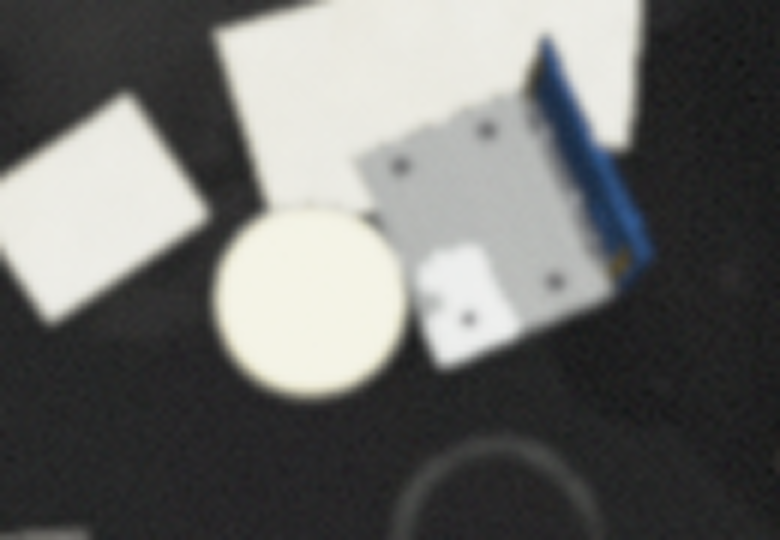

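View pics/side14c.png

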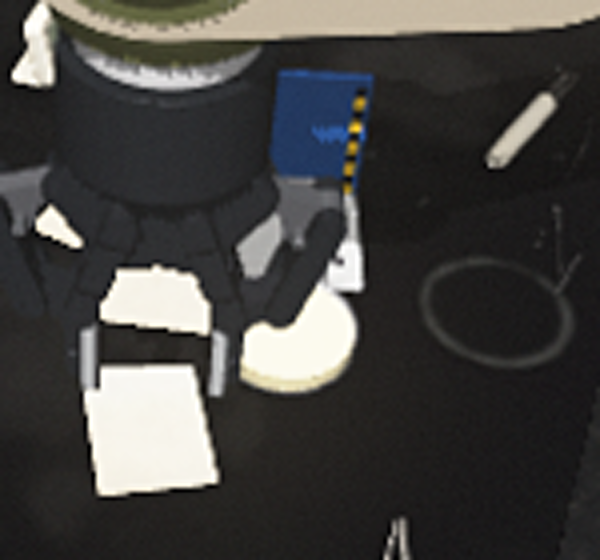

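View pics/wrist14.png

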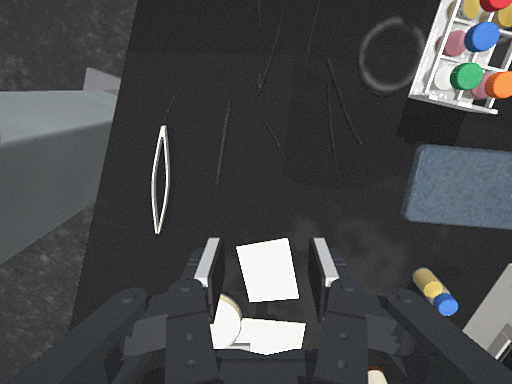

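```bash
python3 - <<'E'
from h import *
from plant import viewer
t=viewer.camera_params("top")
P=lambda u,v,z:onz(t,(205+u/6-.4,185+v/6-.4),z)[:2]
im=cv2.cvtColor(cv2.imread("pics/top14c.png"),cv2.COLOR_BGR2HSV)
m=cv2.inRange(im,(18,12,200),(45,90,255)); m[:,:200]=0
for c in cv2.findContours(m,cv2.RETR_EXTERNAL,cv2.CHAIN_APPROX_NONE)[0]:
    if cv2.contourArea(c)>5000: print(cv2.fitEllipse(c),cv2.minEnclosingCircle(c))
H=[P(*q,.008) for q in((400,166),(469,320),(487,130),(555,282))]
e=(H[0]-H[1]+H[2]-H[3]);e/=np.linalg.norm(e);f=np.array([-e[1],e[0]]);h=sum(H)/4
D=P(310,302,.016);A=P(357,160,.008);B=P(440,369,.008)
print("az",np.degrees(np.arctan2(e[1],e[0])),"dish",D,"from holes",(D-h)@f,(D-h)@e,"from corners",(D-(A+B)/2)@f,(D-(A+B)/2)@e)
go(.35,.45,.28,-69.95)
E
```

```text
((307.5855712890625, 204.78094482421875), (175.8750762939453, 421.128662109375), 178.4659881591797) ((324.0, 195.0), 196.23721313476562)
az 20.07279362387463 dish [0.48153577 0.00109731] from holes 0.0887985784247144 -0.0037797214646928304 from corners 0.04629495084929719 -0.001234287562231729
t 16.27 pos [0.4769 0.2529 0.2307] F [-0.04  0.51 -0.43]
dp [-0.2287 -0.0492 -0.0518] rot [ 0.17 -0.   -0.  ]
```

Emit:
apply_moves(
  dp=[
    [-0.025,-0.005,-0.005],
    [-0.055,-0.01,-0.012],
    [-0.085,-0.02,-0.02],
    [-0.115,-0.025,-0.027],
    [-0.145,-0.03,-0.034],
    [-0.175,-0.035,-0.04],
    [-0.2,-0.04,-0.046],
    [-0.225,-0.049,-0.052],
  ],
  rotation=[
    [0,0,0],
    [0,0,0],
    [0,0,0],
    [0,0,0],
    [0,0,0],
    [0,0,0],
    [0,0,0],
    [0,0,0],
  ],
)

```text
time: 16.93
tool_pos: [0.3504, 0.4473, 0.2793]
eef_rot: [-1.359, 0.949, -0.948]
ft_force: [0.2, -0.3, 0.3]
opening: 0.502
```

```bash
python3 - <<'E'
from h import *
from plant import viewer,robot
print(robot.get_obs()["tool_pos"])
for n in ("side","top"): cv2.imwrite(f"pics/{n}15.png",viewer.snapshot(n)[:,:,::-1])
im=cv2.imread("pics/top15.png");cv2.imwrite("pics/top15c.png",cv2.resize(im[195:260,230:320],None,fx=8,fy=8,interpolation=cv2.INTER_CUBIC))
im=cv2.imread("pics/side15.png");cv2.imwrite("pics/side15c.png",cv2.resize(im[150:250,250:340],None,fx=6,fy=6,interpolation=cv2.INTER_CUBIC))
E
```

```text
[0.35043638 0.44728352 0.2793182 ]
```

View pics/top15c.png

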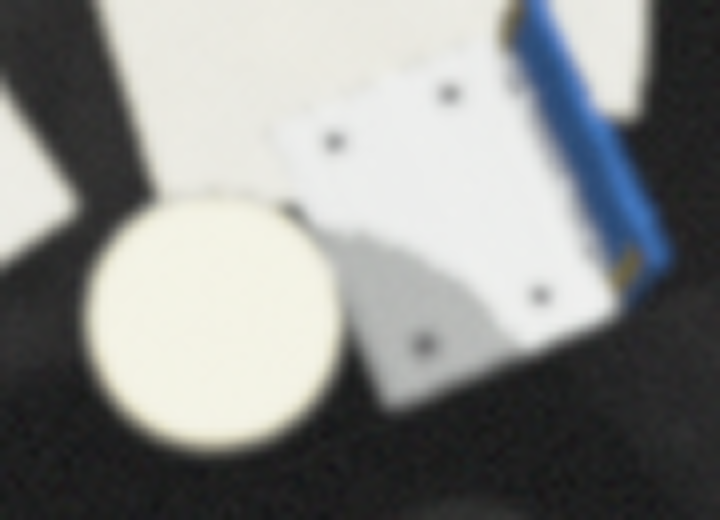

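View pics/side15.png

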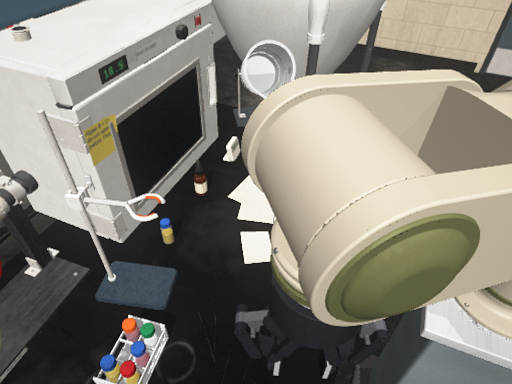

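View pics/side15c.png

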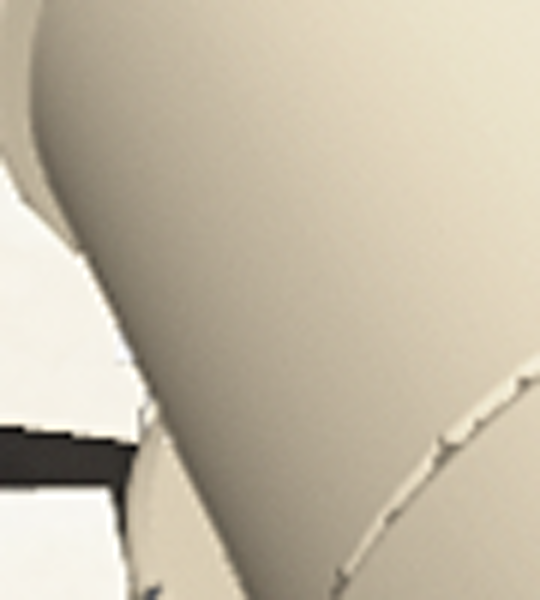

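Emit:
apply_moves(
  dp=[
    [-0.015,0,-0.016],
    [-0.035,0,-0.038],
    [-0.055,0,-0.06],
    [-0.075,0,-0.082],
    [-0.095,0,-0.104],
    [-0.115,0,-0.126],
    [-0.133,0,-0.146],
    [-0.143,0,-0.157],
  ],
  rotation=[
    [0,-6,0],
    [0,-12,0],
    [0,-18,0],
    [0,-24,0],
    [0,-30,0],
    [0,-36,0],
    [0,-42,0],
    [0,-48,0],
  ],
)

```text
time: 17.7
tool_pos: [0.1533, 0.5271, 0.2799]
eef_rot: [-1.553, 0.297, -0.295]
ft_force: [-0.4, 0.2, -0.9]
opening: 0.503
```

```bash
python3 - <<'E'
from h import *
from plant import viewer,robot
print(robot.get_obs()["tool_pos"])
for n in ("side","top"): cv2.imwrite(f"pics/{n}16.png",viewer.snapshot(n)[:,:,::-1])
im=cv2.imread("pics/side16.png");cv2.imwrite("pics/side16c.png",cv2.resize(im[150:260,240:340],None,fx=5,fy=5,interpolation=cv2.INTER_CUBIC))
E
```

```text
[0.15334063 0.52714192 0.27992421]
```

View pics/side16.png

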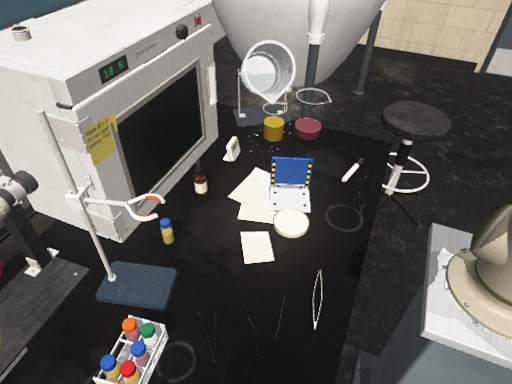

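View pics/side16c.png

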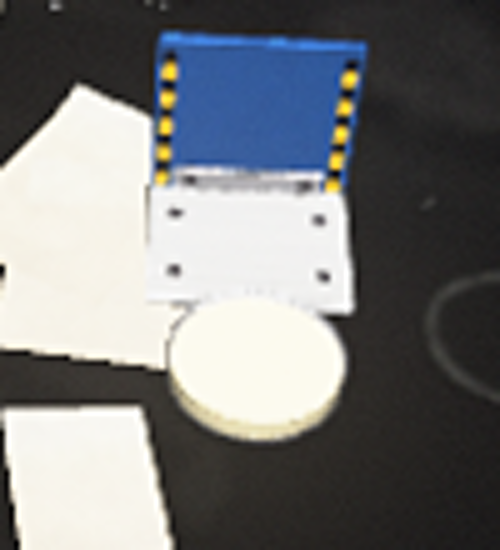

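```bash
python3 - <<'E'
from h import *
from plant import viewer
def rep(nm,p,off,k,holes,cor,dish):
    P=lambda q,z:onz(p,(off[0]+(q[0]+.5)/k-.5,off[1]+(q[1]+.5)/k-.5),z)[:2]
    H=[P(q,.008) for q in holes]; A,B=[P(q,.008) for q in cor]; D=P(dish,.016)
    a=np.radians(20.1);e=np.array([np.cos(a),np.sin(a)]);f=np.array([-e[1],e[0]]);h=sum(H)/4;m=(A+B)/2
    print(nm,D.round(4),"lat holes",((D-h)@e).round(4),"lat corners",((D-m)@e).round(4),"along",((D-m)@f).round(4), "az",np.degrees(np.arctan2(*(A-B)[::-1])).round(1))
s=viewer.camera_params("side");t=viewer.camera_params("top")
rep("side",s,(240,150),5,[(175,212),(319,219),(173,270),(323,276)],[(148,301),(354,312)],(257.5,359))
rep("top",t,(230,195),8,[(335,141),(449,93),(425,344),(541,294)],[(272,130),(390,410)],(214,323))
E
```

```text
side [0.4829 0.0048] lat holes -0.0022 lat corners -0.0016 along 0.0449 az 19.7
top [0.4815 0.001 ] lat holes -0.0043 lat corners -0.0024 along 0.0464 az 19.1
```

```bash
python3 -c "
from plant import job_done
print(job_done())"
```

```text
the job is handed in; nothing more can be done
None
```

The backdrop is standing on its foot again, and the closed dish rests against the foot's front edge, centred to within a few millimetres. I handed the job in at about 18 s, with the arm back near its start position and touching nothing.

- **Backdrop:** I pushed the raised foot over with the shut fingertips about 58 mm up. The heel did not visibly slide, and the foot lies flat in the last pictures.
- **Dish:** I pushed it along the bench between half-open fingers in two straight strokes. I stopped at about 4 N of resistance against the foot, which may have shifted the backdrop by about 1 mm.
- **Distance:** My last measurements put the dish centre 45 mm (side view) and 46 mm (top view) in front of the foot edge. Touching squarely is 45 mm.
- **Centring:** The views disagree slightly. The dish is 1.6 to 4.3 mm off centre towards the robot, roughly 2.5 mm. That is close to the camera calibration error of about 2 mm, so I did not correct it.
- **Other things:** I touched none of the other items. They look unmoved in the final side view, though I did not measure them.

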